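# Slide the mould home under the dust hood and switch the extractor on

### The job

Lift the dark wooden batten out of the lane and leave it lying in the red tray. Then, keeping the mould flat on the bench, slide it along, flat against the aluminium fence, into the blue dust hood until it is fully home on the sprung stop plate hidden inside: feel for the stop, press its plate all the way in and do not ram it. Only after that throw the red lever on the yellow box fully over to on; leave the mould home, and do not shift the other things on the bench.

Things in the scene. Friction and masses are not known exactly. Their poses are not given: they have to be found in the camera images.
- station: Fixed aluminium fence strip, 22 mm thick, 20 mm high. Origin on the bench at its straight guide face, which looks to -x (towards the robot). y runs along the fence (roughly to the robot's left) towards the hood; the fence spans y -360 to +260 mm. The lane is the bench before it; the mould ends with its long side on the guide face, its middle at x = -45 mm.
- hood: Blue dust hood over the lane's left end; origin and axes as the station. Spans x -130..27, y 110..250, top z 68, roof underside 63 mm; only the mouth (y=110, yellow edge) is open. Hidden inside, centred on x=-45, z 12..42: the stop, a black plate 60 mm wide, its face 45 to 115 mm inside the mouth (varies). It gives 6 mm against a weak spring (0.8-2 N), then is solid. Over 40 N is ramming.
- mould: Plaster mould half in a plywood case: a block 90 (x) by 180 (y) by 42 mm high, white top with terracotta cavity outline, 0.65 to 0.9 kg, sliding friction 3 to 6 N, stays where left. Origin: centre of its underside. Starts in the lane right of the batten, off the fence and askew; its +y end goes into the hood, at least 55 mm of it stays outside.
- batten: Dark wooden batten lying across the lane between mould and hood: 120 mm (x) by 35 mm (y) by 45 mm high, 0.13 kg. Origin: centre of its underside.
- batten_center (a point): Centre of the batten.
- tray: Fixed red open tray, 200 mm (x) by 140 mm (y), 35 mm high outside, walls and floor about 4 mm, at the left. Origin: centre of its underside.
- isolator_base: Yellow box of the extractor's toggle switch, fixed to the bench: 70 mm (x) by 50 mm (y) by 25 mm high. Origin: centre of its underside. The lever's pivot is on its middle, 22 mm above the bench, the axis along its y; off leans to box -x, on to box +x.
- isolator (a joint): Angle of the lever in rad: 0 = off (leaning 0.5 rad to box -x), 1.0 = fully on (leaning 0.5 rad to box +x). It stays where it is left.
- isolator_tip (a point): Centre of the red ball, 26 mm across, on the lever's end, 80 mm from the pivot (lever rod 10 mm thick).
- blue_bottle: Blue bottle, 64 mm across, 190 mm high, standing; origin at the centre of its underside. Not to be shifted.
- glue_jar: White jar with orange cap, 70 mm across, 100 mm high; origin at the centre of its underside. Not to be shifted.
- paint_can: Can with green label, 74 mm across, 110 mm high; origin at the centre of its underside. Not to be shifted.
- mug: Blue mug, 72 mm across, 90 mm high, handle to its +y; origin at the centre of its underside. Not to be shifted.
- tape_measure: Red and black tape measure, 70 (x) by 35 (y) by 40 mm high; origin at the centre of its underside. Not to be shifted.
- tape_roll: Green ring of tape lying flat, 96 mm across, 25 mm high; origin at the centre of its underside. Not to be shifted.
- rasp_block: Cork sanding block, 110 (x) by 60 (y) by 30 mm high; origin at the centre of its underside. Not to be shifted.
Mind the look-alikes: they are no part of the job. There is more than one size of the batten; the job needs the largest.

How it is judged:
By the outcome, as a careful person would: the job done as asked, in the order asked, and still so for the second after the job is handed in, with the robot touching nothing.
It also fails if it takes over 72 s, if anything falls off the work surface, if the arm or the gripper's body presses on something with over 40 N, if the wrist force passes 120 N, or if a joint passes its speed limit or range.

### The arm

A 7-joint arm with a two-finger parallel gripper is mounted at the origin on the work surface. World frame = base frame: x ahead of the robot, y to its left, z up, the work surface at z = 0. Lengths are in m, angles in rad, forces in N, time in s.
With the tool pointing down it reaches from about 0.425 to 0.95 m from the base axis. Payload 4.7 kg.
Tool frame: the origin (TCP) lies midway between the tips of the shut fingers; the grasp point (between the pads) lies 19 mm behind it; z points along the fingers, y is the line along which they close (so a half turn about z gives the same grasp; the last joint's range is limited). The gripper opens to 87 mm and grips with 3 to 60 N. Pads are 19 mm wide; open, the fingers measure 117 mm over their backs; the gripper's body (75 mm by 190 mm) begins 51 mm behind the grasp point.
Start: joints at [1.244, 0.469, -0.049, 1.532, 0.024, 1.141, -0.082], TCP at [0.198, -0.645, 0.223] pointing down, gripper open.
Joint ranges: [-2.59, 2.59], [-0.33, 1.99], [-1.39, 1.29], [0.1, 2.45], [-1.04, 4.18], [0.21, 1.99], [-2.66, 2.66]. Speed limits (rad/s): [2.57, 2.57, 3.14, 3.14, 3.14, 3.14, 3.14].

### API

Orientations are given as [roll, pitch, yaw] about the fixed x, y, z axes, in that order (R = Rz(yaw) Ry(pitch) Rx(roll)).
In Python, from station import state, optics, env gives the robot as it stands.
- The arm moves only by the shell command python3 -m jog 'ROWS' [OPENING]. ROWS is JSON, a list of rows, each an object with "offset": the shift along the tool's x, y, z each as a share of 500 mm, from -1 to 1, a list of three; "delta_rot": the turn, a rotation vector about the tool's x, y, z each as a share of pi rad, from -1 to 1, a list of three. A call has 1 to 12 rows; each row is the pose to reach, as a shift and turn from the pose commanded when the call began, along the tool's axes at that moment, turning the shorter way round; what a row does not reach only later rows make up. A row lasts 1/8 s, in which the tool goes at most 62.5 mm and 10.7 degrees, less where a joint would pass 70% of its speed; a pose out of reach is approached as far as the arm can. A call with a number of a shift or a turn outside -1 to 1 is refused whole. A call with a gripper value outside its range is refused whole. OPENING is the opening, from 0 (shut) to 1 (fully open), set as the call begins (- or left out, the last holds). The fingers move at their own pace and stop on an object; the grip force is fixed at half the most. Time passes only in rows, so rows that repeat a pose let the fingers close. It gives the time, the measured TCP pose, the force, the opening and the grip force at its end, in the units of the state.
- state(): the state, without advancing time (a new reading comes with each control period).
- optics.grab_frame(name): name is "scene" or "top" or "wrist"; returns (picture, depth): 384x512x3 uint8, red, green, blue; 384x512 float32, m along the optical axis (not along the pixel's ray), 0 where there is no reading.
- optics.get_calibration(name): a dict with "fx", "fy", "cx", "cy" (pixels), "dist" ([k1, k2, p1, p2, k3] as OpenCV has them; the pictures are not rectified), "position" and "rotation" of the camera in the world. Camera axes: x right, y down, z forward; pixel columns grow to the right and rows downward; lengths in m; the calibration is good to about 2 mm. A picture is of the moment at which its call begins: read the wrist's pose just before it. get_calibration takes no time and is no camera call; for the wrist camera it gives the pose at the moment of the call.
- env.hand_in(): hands the job in; it is judged then, once.
The state is a dict: "time": time; "joints": joint angles; "qd": joint speeds; "joint_torque": joint torques, N m; "tcp_pos": TCP position; "tool_rot": TCP orientation; "ft_force": force on the tool from outside, world axes, zero at the start; "moment": the same for the moment, N m; "finger_gap": opening from 0.0 (shut) to 1.0 (fully open); "finger_force": force on a finger pad.
Only numpy, scipy, OpenCV 4.12 (cv2) and the standard library are available. Lean on these libraries where they do the work, as an engineer would, in place of code of your own. Each camera call takes 0.05 s, during which the arm holds its last target. There are 200 camera calls.

## Working session

There is one attempt and no reset: what is moved stays moved. The work goes in short steps, Python scripts to look and compute and a shell command to move; the robot and the scene stay as the last step left them, time stands still between calls to the robot, and variables do not carry over. Pictures are saved under pics/ and viewed, at most 12 in all, crops included, and the job is handed in when it is done.

```bash
mkdir -p pics; ls
python3 - <<'E'
from station import state, optics, env
import cv2, numpy as np
s=state(); print(s)
for n in ("top","scene"):
    p,d=optics.grab_frame(n); cv2.imwrite(f"pics/{n}0.png",p[:,:,::-1]); np.save(f"pics/{n}0_d.npy",d); np.save(f"pics/{n}0_p.npy",p)
    print(n,optics.get_calibration(n))
E
```

```text
pics
{'time': 0.0, 'joints': array([ 1.24411139,  0.46944941, -0.04861626,  1.53372409,  0.02411276,
        1.14095789, -0.0823114 ]), 'qd': array([ 1.37084338e-03, -1.50885335e-04, -6.70970227e-04,  7.16664379e-05,
       -6.55460187e-04, -9.63548768e-05,  1.36159203e-03]), 'joint_torque': array([-1.08701572e-04, -5.07981634e+01, -8.13919259e-02, -2.36155683e+01,
       -6.15096465e-02,  3.80851782e-02,  2.01700664e-04]), 'tcp_pos': array([ 0.19788834, -0.6447081 ,  0.22148134]), 'tool_rot': array([-3.13964153e+00,  7.30672662e-05,  2.97830245e-01]), 'ft_force': array([0.64624721, 0.26386085, 1.05577701]), 'moment': array([ 0.01093904, -0.02594427, -0.00761295]), 'finger_force': 0.0, 'finger_gap': 1.0053598027629673}
top {'fx': 425.2430936857742, 'fy': 425.2430936857742, 'cx': 255.95425792755634, 'cy': 195.2077086033522, 'dist': array([0.02578732, 0.        , 0.        , 0.        , 0.        ]), 'position': array([ 0.29260646, -0.05521135,  1.2408325 ]), 'rotation': array([-2.92426669,  0.00423292, -1.57551058])}
scene {'fx': 371.03808460262627, 'fy': 371.03808460262627, 'cx': 259.6902452647264, 'cy': 190.83386140943978, 'dist': array([-0.02356128,  0.        ,  0.        ,  0.        ,  0.        ]), 'position': array([ 1.32929673, -0.27528713,  0.89057282]), 'rotation': array([-2.32767683e+00, -1.40648349e-03,  1.27438221e+00])}
```

View pics/top0.png

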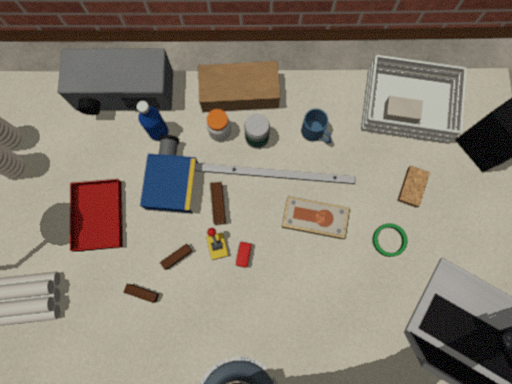

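View pics/scene0.png

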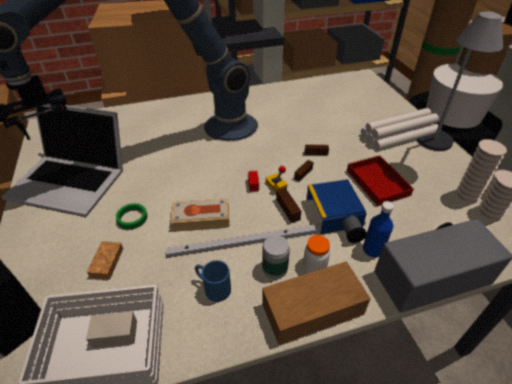

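The top view shows three dark battens, at (218,203), (176,256) and (141,293). The one at (218,203) looks longest and lies across the lane between the mould (316,217) and the hood (168,183). The tray is at (97,215), the isolator at (217,245) and the red tape measure at (243,254). Next I measure them and make an enlarged crop to confirm.

```bash
cat > h.py <<'E'
import numpy as np, cv2
from scipy.spatial.transform import Rotation as R
from station import state, optics, env
def cloud(d,c):
    h,w=d.shape; u,v=np.meshgrid(np.arange(w),np.arange(h))
    K=np.array([[c['fx'],0,c['cx']],[0,c['fy'],c['cy']],[0,0,1]])
    n=cv2.undistortPoints(np.stack([u,v],-1).reshape(-1,1,2).astype(float),K,c['dist']).reshape(h,w,2)
    P=np.dstack([n[...,0]*d,n[...,1]*d,d])
    Rm=R.from_euler('xyz',c['rotation']).as_matrix()
    return P@Rm.T+c['position']
def rect(P,m):
    q=P[m][:,:2].astype(np.float32)*1000
    (cx,cy),(w,h),a=cv2.minAreaRect(q)
    if w<h: w,h,a=h,w,a+90
    return dict(c=(round(cx,1),round(cy,1)),l=round(w,1),w=round(h,1),ang=round((a+90)%180-90,2),n=len(q),z=np.round(np.percentile(P[m][:,2]*1000,[5,50,95]),1))
E
cat > m.py <<'E'
from h import *
p=np.load('pics/top0_p.npy');d=np.load('pics/top0_d.npy');c=optics.get_calibration('top');P=cloud(d,c)
hsv=cv2.cvtColor(p,cv2.COLOR_RGB2HSV);z=P[...,2]
v,u=np.mgrid[:384,:512]
def box(u0,u1,v0,v1): return (u>=u0)&(u<=u1)&(v>=v0)&(v<=v1)&(d>0)
print('bench z',np.median(z[260:280,300:340]), 'fence')
def show(n,b,zl,zh,extra=True): print(n,rect(P,b&(z>zl)&(z<zh)&extra))
show('batA',box(203,235,175,232),.035,.06)
show('batB',box(157,196,240,274),.015,.06)
show('batC',box(118,163,280,306),.015,.06)
show('mould',box(270,360,185,250),.032,.06)
show('fence',box(201,360,155,190),.012,.03)
show('hood',box(130,200,150,215),.058,.08)
show('tray',box(60,130,170,255),.027,.05)
show('isobox',box(200,233,226,265),.018,.03, (hsv[...,0]>18)&(hsv[...,0]<35)&(hsv[...,1]>120))
show('ball',box(200,233,220,265),.05,.12)
show('tape',box(234,254,238,270),.03,.05)
show('jar',box(200,233,105,145),.08,.12); show('can',box(240,275,108,150),.09,.13); show('bottle',box(130,170,95,140),.15,.22)
cv2.imwrite('pics/crop0.png',cv2.resize(p[140:310,60:260,::-1],(800,680))[:600])
E
python3 m.py
```

```text
bench z 0.00036218315885006014 fence
batA {'c': (537.6, 62.1), 'l': 121.0, 'w': 35.1, 'ang': 5.98, 'n': 511, 'z': array([40.9, 45.2, 49.2])}
batB {'c': (384.5, 178.4), 'l': 91.2, 'w': 27.2, 'ang': -54.97, 'n': 344, 'z': array([20.8, 34.3, 38.3])}
batC {'c': (284.9, 271.1), 'l': 91.6, 'w': 26.6, 'ang': 71.24, 'n': 348, 'z': array([28.2, 35. , 39.2])}
mould {'c': (494.1, -220.8), 'l': 182.8, 'w': 90.8, 'ang': 78.97, 'n': 1994, 'z': array([37.5, 41.8, 45.9])}
fence {'c': (604.0, -113.8), 'l': 460.4, 'w': 77.0, 'ang': 85.34, 'n': 1178, 'z': array([14.7, 19.7, 23.8])}
hood {'c': (602.4, 199.7), 'l': 172.7, 'w': 140.2, 'ang': -5.05, 'n': 2681, 'z': array([63.2, 68.2, 72.1])}
tray {'c': (507.3, 414.3), 'l': 200.5, 'w': 142.2, 'ang': 4.9, 'n': 508, 'z': array([27.8, 34.2, 39. ])}
isobox {'c': (414.0, 61.4), 'l': 67.5, 'w': 47.0, 'ang': 14.46, 'n': 270, 'z': array([21.2, 25.5, 28.9])}
ball {'c': (438.1, 70.0), 'l': 32.8, 'w': 21.0, 'ang': -0.96, 'n': 92, 'z': array([ 58.2, 104.9, 110.7])}
tape {'c': (389.2, -12.8), 'l': 69.6, 'w': 35.6, 'ang': -11.52, 'n': 312, 'z': array([35.5, 40.2, 44. ])}
jar {'c': (766.0, 60.7), 'l': 60.2, 'w': 59.3, 'ang': 88.76, 'n': 372, 'z': array([ 91.1,  99.4, 103.3])}
can {'c': (744.3, -53.2), 'l': 70.0, 'w': 69.0, 'ang': -37.99, 'n': 517, 'z': array([ 95. , 109. , 113.1])}
bottle {'c': (769.0, 248.1), 'l': 29.3, 'w': 28.1, 'ang': -25.67, 'n': 153, 'z': array([153. , 188.1, 192.6])}
```

View pics/crop0.png

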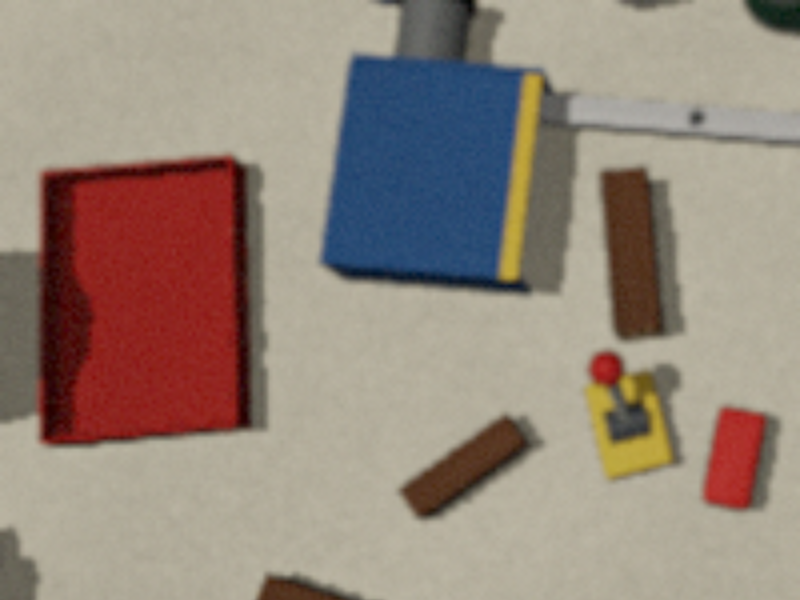

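The batten at crop (630,250) measures 121×35×45 mm. The two look-alikes, at crop (465,465) and (310,585), measure 91×27×35 mm. So the first one is the job's batten. I now refine the station frame and the ball.

```bash
cat >> m.py <<'E'
print('----')
a=np.deg2rad(-5.0)
# fence: top points, two edges by row-wise percentiles
b=box(205,356,150,195)&(z>.012)&(z<.027)
q=P[b][:,:2]*1000
ln=cv2.fitLine(q.astype(np.float32),cv2.DIST_HUBER,0,.01,.01).ravel();print('fence dir',np.degrees(np.arctan2(ln[1],ln[0]))%180,'mid',ln[2:])
n=np.array([ln[1],-ln[0]]); n*=np.sign(n[0]); s=(q-ln[2:])@n; s=s[abs(s)<25]; print('offset pct',np.percentile(s,[1,3,50,97,99]),'n',n)
t=(q-ln[2:])[abs((q-ln[2:])@n)<15]@np.array([-n[1],n[0]]); print('along',t.min(),t.max())
# hood blue top
bl=box(130,200,150,215)&(z>.058)&(z<.078)&(((hsv[...,0]>100)&(hsv[...,0]<125)|(hsv[...,0]>18)&(hsv[...,0]<35))&(hsv[...,1]>110))
print('hoodtop',rect(P,bl))
rb=box(200,225,222,245)&((hsv[...,0]<8)|(hsv[...,0]>172))&(hsv[...,1]>120)
print('ballred',rect(P,rb),rb.sum(), P[rb].mean(0)*1000)
A=P[rb&(z>.08)]; from scipy.optimize import least_squares
r=least_squares(lambda x:np.linalg.norm(A-x,axis=1)-.013,A.mean(0)-[0,0,.01],loss='soft_l1',f_scale=.002); print('sphere',r.x*1000,np.abs(r.fun).mean()*1000)
# wrist frame axes
print(state()['tcp_pos'],state()['tool_rot'])
E
python3 m.py | sed -n '/----/,$p'
```

```text
----
fence dir 84.89733 mid [ 627.55707 -122.25274]
offset pct [-10.54795677  -9.98162119   0.01858033  11.17401134  11.91698433] n [ 0.99603695 -0.08894067]
along -223.71483068674127 225.1609258054382
hoodtop {'c': (595.1, 198.6), 'l': 158.0, 'w': 137.4, 'ang': -5.35, 'n': 2463, 'z': array([63.9, 68.3, 72.1])}
ballred {'c': (444.3, 69.4), 'l': 19.4, 'w': 17.9, 'ang': -28.44, 'n': 48, 'z': array([102.9, 107.2, 111.2])} 48 [443.8266967   68.99557787 107.15091894]
sphere [444.51116772  70.2004807   97.05093105] 1.1185724708605318
[ 0.19790103 -0.64479787  0.22159005] [-3.13984069e+00  7.58389235e-05  2.97840137e-01]
```

Run:
```python
from h import *
for n in('top','scene'):
    d=np.load(f'pics/{n}0_d.npy');P=cloud(d,optics.get_calibration(n));
    def mx(t,x0,x1,y0,y1):
        m=(d>0)&(P[...,0]>x0)&(P[...,0]<x1)&(P[...,1]>y0)&(P[...,1]<y1); q=P[m][:,2]
        print(n,t,m.sum(),np.round(np.percentile(q,[50,99,99.8]),3) if m.sum() else '')
    mx('tray area',.35,.75,.3,.5); mx('left of tray',.3,.75,.5,.65); mx('path',.15,.55,-.66,-.4);mx('path2',.3,.6,-.4,.05);mx('hoodpath',.4,.65,.1,.33)
```

```text
top tray area 8946 [0.002 0.037 0.039]
top left of tray 8119 [0.001 0.103 0.126]
top path 13788 [0.003 0.333 0.336]
top path2 15864 [0.001 0.046 0.047]
top hoodpath 6757 [0.002 0.073 0.074]
scene tray area 4417 [0.005 0.038 0.04 ]
scene left of tray 5248 [0.005 0.538 0.544]
scene path 11267 [0.018 0.601 0.606]
scene path2 8791 [0.003 0.047 0.049]
scene hoodpath 2851 [0.013 0.074 0.075]
```

Run:
```python
from h import *
for n in('top','scene'):
    d=np.load(f'pics/{n}0_d.npy');P=cloud(d,optics.get_calibration(n));
    def grid(xs,ys):
        print(n,'cols y',ys[:-1])
        for x in xs[::-1]:
            print(x,[int(1000*np.percentile(P[m][:,2],98)) if (m:=(d>0)&(P[...,0]>x)&(P[...,0]<x+.08)&(P[...,1]>y)&(P[...,1]<y+.08)).sum()>4 else None for y in ys])
    grid(np.round(np.arange(0,.6,.08),2),np.round(np.arange(-.9,-.3,.08),2))
    grid(np.round(np.arange(.3,.8,.08),2),np.round(np.arange(.4,.75,.08),2))
```

```text
top cols y [-0.9  -0.82 -0.74 -0.66 -0.58 -0.5  -0.42]
0.56 [None, 5, 139, 4, 34, 31, 5, 23]
0.48 [None, 4, 4, 5, 32, 32, 5, 45]
0.4 [None, 4, 4, 5, 4, 27, 27, 45]
0.32 [None, 5, 6, 19, 18, 26, 22, 5]
0.24 [None, 19, 21, 21, 22, 7, 5, 5]
0.16 [None, 19, 22, 23, 336, 79, 5, 5]
0.08 [None, None, 23, 78, 315, 217, 4, 5]
0.0 [None, None, 32, 126, 149, 5, 5, 5]
top cols y [0.4  0.48 0.56 0.64]
0.78 [133, 131, 5, 6, 4]
0.7 [5, 5, 6, 104, None]
0.62 [5, 5, 20, 125, None]
0.54 [36, 36, 5, 34, None]
0.46 [34, 34, 5, 5, None]
0.38 [36, 5, 5, 5, None]
0.3 [5, 80, 78, 42, None]
scene cols y [-0.9  -0.82 -0.74 -0.66 -0.58 -0.5  -0.42]
0.56 [None, 3, 4, 3, 33, 32, 5, 24]
0.48 [None, 3, 3, 3, 32, 31, 5, 45]
0.4 [1, 3, 3, 3, 4, 28, 27, 46]
0.32 [3, 3, 13, 19, 19, 27, 25, 5]
0.24 [3, 19, 334, 549, 21, 13, 5, 5]
0.16 [19, 20, 443, 596, 604, 592, 5, 5]
0.08 [4, 22, 22, 336, 334, 569, 5, 7]
0.0 [2, 17, 175, 207, 217, 7, 6, 6]
scene cols y [0.4  0.48 0.56 0.64]
0.78 [134, 133, -738, 107, 5]
0.7 [5, 5, 5, 151, 146]
0.62 [6, 6, 144, 212, 208]
0.54 [37, 38, 7, 6, 7]
0.46 [24, 38, 534, 548, 6]
0.38 [37, 34, 526, 544, 19]
0.3 [7, 78, 80, 76, 377]
```

```bash
cat > g.py <<'E'
import sys
from h import *
O=np.array([.6289,.0148]);SY=np.deg2rad(-5.1)
def st2w(x,y): return O+np.array([[np.cos(SY),-np.sin(SY)],[np.sin(SY),np.cos(SY)]])@[x,y]
def w2st(p): return np.array([[np.cos(SY),np.sin(SY)],[-np.sin(SY),np.cos(SY)]])@(np.array(p)-O)
def plan(*wps):
    s=state();R0=R.from_euler('xyz',s['tool_rot']);p0=s['tcp_pos'];last=p0
    print('t',round(s['time'],2),'tcp',p0.round(4),'rot',s['tool_rot'].round(3),'F',s['ft_force'].round(1),'gap',round(s['finger_gap'],3))
    for x,y,z,yaw in wps:
        p=np.array([x,y,z]);Rt=R.from_euler('xyz',[np.pi,0,np.deg2rad(yaw)])
        o=R0.inv().apply(p-p0)/.5;r=(R0.inv()*Rt).as_rotvec()/np.pi
        print(o.round(4).tolist(),r.round(4).tolist(),'rows>=%.1f'%max(np.linalg.norm(p-last)/.0625,0),'deg%.1f'%np.degrees(np.linalg.norm(r*np.pi)));last=p
E
python3 -c "
from g import *
plan((.35,-.42,.30,6),(.5376,.0621,.16,6),(.5376,.0621,.015,6))
print(w2st((.4941,-.2208)),w2st((.5376,.0621)),w2st((.447,.07)))"; python3 -m jog --help | head -20
```

```text
t 0.1 tcp [ 0.1979 -0.6448  0.2216] rot [-3.14   0.     0.298] F [ 0.5  0.3 -0.6] gap 0.999
[0.4227, -0.3408, -0.1563] [-0.0006, 0.0001, 0.0615] rows>=4.5 deg11.1
[1.0644, -1.152, 0.1251] [-0.0006, 0.0001, 0.0615] rows>=8.6 deg11.1
[1.0644, -1.1515, 0.4151] [-0.0006, 0.0001, 0.0615] rows>=2.3 deg11.1
[-0.11332284 -0.24665023] [-0.09514325  0.03899669] [-0.18608683  0.03881159]invalid input: not JSON, or not a number
```

```bash
python3 -m jog '[{"offset":[0.2,-0.15,-0.15],"delta_rot":[0,0,0]},{"offset":[0.42,-0.34,-0.15],"delta_rot":[0,0,0.03]},{"offset":[0.42,-0.34,-0.15],"delta_rot":[0,0,0.0615]},{"offset":[0.42,-0.34,-0.15],"delta_rot":[0,0,0.0615]},{"offset":[0.8,-0.8,-0.1],"delta_rot":[0,0,0.0615]},{"offset":[0.8,-0.8,-0.1],"delta_rot":[0,0,0.0615]},{"offset":[0.8,-0.8,-0.1],"delta_rot":[0,0,0.0615]},{"offset":[0.8,-0.8,-0.1],"delta_rot":[0,0,0.0615]},{"offset":[0.8,-0.8,-0.1],"delta_rot":[0,0,0.0615]},{"offset":[0.8,-0.8,-0.1],"delta_rot":[0,0,0.0615]}]' 0.75
python3 -c "
from g import *
plan((.5376,.0621,.16,6),(.5376,.0621,.015,6))"
```

```text
time: 1.35
tcp_pos: [0.464, -0.1408, 0.2723]
tool_rot: [-3.14, -0.0, 0.112]
ft_force: [0.3, -1.2, -0.4]
finger_gap: 0.752
finger_force: 0.0
t 1.35 tcp [ 0.464  -0.1408  0.2723] rot [-3.14  -0.     0.112] F [ 0.3 -1.2 -0.4] gap 0.752
[0.1915, -0.3865, 0.2251] [-0.0004, -0.0, 0.0023] rows>=3.9 deg0.4
[0.1915, -0.3861, 0.5151] [-0.0004, -0.0, 0.0023] rows>=2.3 deg0.4
```

```bash
python3 -m jog '[{"offset":[0.19,-0.386,0.2],"delta_rot":[0,0,0.002]},{"offset":[0.19,-0.386,0.2],"delta_rot":[0,0,0.002]},{"offset":[0.19,-0.386,0.2],"delta_rot":[0,0,0.002]},{"offset":[0.19,-0.386,0.2],"delta_rot":[0,0,0.002]},{"offset":[0.19,-0.386,0.2],"delta_rot":[0,0,0.002]},{"offset":[0.19,-0.386,0.2],"delta_rot":[0,0,0.002]}]'
python3 - <<'E'
from g import *
p,d=optics.grab_frame('wrist');c=optics.get_calibration('wrist');cv2.imwrite('pics/w1.png',p[:,:,::-1]);P=cloud(d,c);z=P[...,2]
hsv=cv2.cvtColor(p,cv2.COLOR_RGB2HSV)
m=(d>0)&(z>.036)&(z<.056)&(abs(P[...,0]-.5376)<.09)&(abs(P[...,1]-.062)<.05)&(hsv[...,2]<160)
print(m.sum(),rect(P,m) if m.sum()>50 else '')
plan((.5376,.0621,.015,6))
E
```

```text
time: 2.1
tcp_pos: [0.5372, 0.0555, 0.1723]
tool_rot: [3.141, 0.001, 0.098]
ft_force: [-0.1, -1.1, 0.3]
finger_gap: 0.747
finger_force: 0.0
4350 {'c': (541.5, 61.2), 'l': 119.9, 'w': 35.1, 'ang': 5.47, 'n': 4350, 'z': array([43.1, 44.4, 45.5])}
t 2.15 tcp [0.5374 0.0549 0.1727] rot [3.141 0.    0.096] F [ 1.3 -0.  -1.2] gap 0.75
[0.0018, -0.0146, 0.3153] [0.0003, 0.0, -0.0026] rows>=2.5 deg0.5
```

View pics/w1.png

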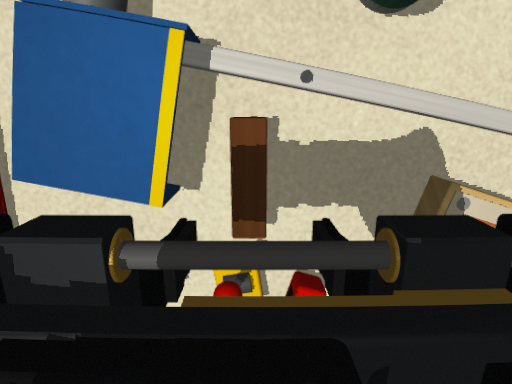

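The wrist view shows the batten at (249,177), clear of the hood's yellow edge at (170,120), with the isolator's ball at (228,290). It measures 120×35 mm at z 44, as it should. I descend to grasp it.

```bash
python3 -m jog '[{"offset":[0.004,-0.012,0.1],"delta_rot":[0,0,0]},{"offset":[0.004,-0.012,0.2],"delta_rot":[0,0,0]},{"offset":[0.004,-0.012,0.28],"delta_rot":[0,0,0]},{"offset":[0.004,-0.012,0.315],"delta_rot":[0,0,0]},{"offset":[0.004,-0.012,0.315],"delta_rot":[0,0,0]},{"offset":[0.004,-0.012,0.315],"delta_rot":[0,0,0]}]'
python3 -c "
from g import *
plan((.5390,.0618,.015,6))"
```

```text
time: 2.9
tcp_pos: [0.5403, 0.0624, 0.0167]
tool_rot: [3.141, -0.003, 0.098]
ft_force: [0.4, -0.3, -0.7]
finger_gap: 0.751
finger_force: 0.0
t 2.9 tcp [0.5403 0.0624 0.0167] rot [ 3.141e+00 -3.000e-03  9.800e-02] F [ 0.4 -0.3 -0.7] gap 0.751
[-0.0027, 0.0009, 0.0034] [0.0, -0.001, -0.0023] rows>=0.0 deg0.4
```

Well aligned; I close and lift.

```bash
python3 -m jog '[{"offset":[0,0,0],"delta_rot":[0,0,0]},{"offset":[0,0,0],"delta_rot":[0,0,0]},{"offset":[0,0,0],"delta_rot":[0,0,0]},{"offset":[0,0,0],"delta_rot":[0,0,0]},{"offset":[0,0,0],"delta_rot":[0,0,0]},{"offset":[0,0,0],"delta_rot":[0,0,0]},{"offset":[0,0,-0.1],"delta_rot":[0,0,0]},{"offset":[0,0,-0.2],"delta_rot":[0,0,0]},{"offset":[0,0,-0.3],"delta_rot":[0,0,0]},{"offset":[0,0,-0.3],"delta_rot":[0,0,0]},{"offset":[0,0,-0.3],"delta_rot":[0,0,0]}]' 0
python3 -c "
from g import *
plan((.506,.392,.17,5),(.506,.392,.022,5))"
```

```text
time: 4.28
tcp_pos: [0.5379, 0.0622, 0.1641]
tool_rot: [3.141, 0.002, 0.098]
ft_force: [-0.1, 0.3, -1.3]
finger_gap: 0.397
finger_force: 30.0
t 4.28 tcp [0.5379 0.0622 0.1641] rot [3.141e+00 2.000e-03 9.800e-02] F [-0.1  0.3 -1.3] gap 0.397
[0.0011, -0.6627, -0.012] [0.0001, 0.0006, 0.0035] rows>=5.3 deg0.6
[0.0016, -0.6628, 0.284] [0.0001, 0.0006, 0.0035] rows>=2.4 deg0.6
```

```bash
python3 -m jog '[{"offset":[0,-0.1,0],"delta_rot":[0,0,0]},{"offset":[0,-0.2,0],"delta_rot":[0,0,0]},{"offset":[0,-0.3,0],"delta_rot":[0,0,0]},{"offset":[0,-0.4,0],"delta_rot":[0,0,0]},{"offset":[0,-0.5,0],"delta_rot":[0,0,0]},{"offset":[0,-0.6,0],"delta_rot":[0,0,0.003]},{"offset":[0,-0.663,0],"delta_rot":[0,0,0.003]},{"offset":[0,-0.663,0],"delta_rot":[0,0,0.003]},{"offset":[0,-0.663,0],"delta_rot":[0,0,0.003]},{"offset":[0,-0.663,0.1],"delta_rot":[0,0,0.003]},{"offset":[0,-0.663,0.18],"delta_rot":[0,0,0.003]},{"offset":[0,-0.663,0.18],"delta_rot":[0,0,0.003]}]'
python3 -c "
from g import *
plan((.506,.392,.022,5))"
```

```text
time: 5.78
tcp_pos: [0.5049, 0.3882, 0.0712]
tool_rot: [3.136, 0.007, 0.087]
ft_force: [0.6, -0.2, -0.2]
finger_gap: 0.403
finger_force: 30.0
t 5.78 tcp [0.5049 0.3882 0.0712] rot [3.136 0.007 0.087] F [ 0.6 -0.2 -0.2] gap 0.403
[0.0035, -0.0079, 0.0983] [0.0019, 0.0022, -0.0002] rows>=0.8 deg0.5
```

```bash
python3 -m jog '[{"offset":[0,0,0.05],"delta_rot":[0,0,0]},{"offset":[0,0,0.08],"delta_rot":[0,0,0]},{"offset":[0,0,0.095],"delta_rot":[0,0,0]},{"offset":[0,0,0.095],"delta_rot":[0,0,0]},{"offset":[0,0,0.095],"delta_rot":[0,0,0]}]'
python3 -m jog '[{"offset":[0,0,0],"delta_rot":[0,0,0]},{"offset":[0,0,0],"delta_rot":[0,0,0]},{"offset":[0,0,0],"delta_rot":[0,0,0]},{"offset":[0,0,-0.03],"delta_rot":[0,0,0]},{"offset":[0,0,-0.1],"delta_rot":[0,0,0]},{"offset":[0,0,-0.2],"delta_rot":[0,0,0]},{"offset":[0,0,-0.3],"delta_rot":[0,0,0]},{"offset":[0,0,-0.3],"delta_rot":[0,0,0]}]' 0.8
python3 - <<'E'
from g import *
p,d=optics.grab_frame('top');cv2.imwrite('pics/top1.png',p[:,:,::-1]);P=cloud(d,optics.get_calibration('top'));z=P[...,2]
v,u=np.mgrid[:384,:512]
m=(d>0)&(u>270)&(u<360)&(v>185)&(v<250)&(z>.032)&(z<.06);print('mould',rect(P,m))
E
```

```text
time: 6.4
tcp_pos: [0.5068, 0.3929, 0.0284]
tool_rot: [-3.141, -0.001, 0.089]
ft_force: [0.7, 0.0, -2.0]
finger_gap: 0.398
finger_force: 30.0
time: 7.4
tcp_pos: [0.5082, 0.395, 0.1838]
tool_rot: [-3.135, -0.009, 0.089]
ft_force: [0.7, 0.1, 0.4]
finger_gap: 0.797
finger_force: 0.0
mould {'c': (494.1, -220.6), 'l': 182.4, 'w': 90.9, 'ang': 79.03, 'n': 1997, 'z': array([37.3, 41.8, 45.9])}
```

Run:
```python
from g import *
p,d=optics.grab_frame('top');cv2.imwrite('pics/top1b.png',p[120:300,40:420,::-1].repeat(2,0).repeat(2,1))
a=st2w(-.200,-.247);b=st2w(-.1,-.247);print(a,b,state()['joints'].round(2))
plan((.47,.1,.185,-5.1),(*a,.185,-5.1),(*a,.012,-5.1))
```

```text
[ 0.4077349  -0.21344328] [ 0.507339   -0.22233271] [-0.35  0.5  -0.53  1.65  0.28  1.07 -2.44]
t 7.5 tcp [0.5064 0.3924 0.1787] rot [-3.141e+00 -2.000e-03  8.900e-02] F [-0.2 -0.1 -1.4] gap 0.799
[-0.1244, 0.5761, -0.0131] [-0.0002, -0.0005, 0.0566] rows>=4.7 deg10.2
[-0.3041, 1.1894, -0.0137] [-0.0002, -0.0005, 0.0566] rows>=5.1 deg10.2
[-0.3046, 1.1896, 0.3323] [-0.0002, -0.0005, 0.0566] rows>=2.8 deg10.2
```

View pics/top1b.png

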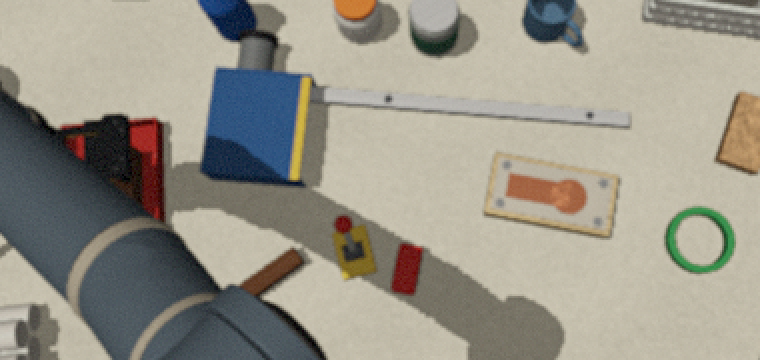

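The top crop shows the arm hiding the tray, so I'll check the batten later. The mould is undisturbed at (552,195). Next I go to the lane side of the mould.

```bash
python3 -m jog '[{"offset":[-0.02,0.1,-0.02],"delta_rot":[0,0,0.02]},{"offset":[-0.05,0.2,-0.03],"delta_rot":[0,0,0.04]},{"offset":[-0.07,0.32,-0.03],"delta_rot":[0,0,0.0566]},{"offset":[-0.09,0.44,-0.03],"delta_rot":[0,0,0.0566]},{"offset":[-0.12,0.56,-0.03],"delta_rot":[0,0,0.0566]},{"offset":[-0.15,0.68,-0.03],"delta_rot":[0,0,0.0566]},{"offset":[-0.19,0.8,-0.03],"delta_rot":[0,0,0.0566]},{"offset":[-0.23,0.9,-0.03],"delta_rot":[0,0,0.0566]},{"offset":[-0.26,1,-0.03],"delta_rot":[0,0,0.0566]},{"offset":[-0.3,1,-0.03],"delta_rot":[0,0,0.0566]},{"offset":[-0.3,1,-0.03],"delta_rot":[0,0,0.0566]}]'
python3 - <<'E'
from g import *
a=st2w(-.200,-.247)
plan((*a,.185,-5.1),(*a,.012,-5.1));print(state()['joints'].round(2))
E
```

```text
time: 8.88
tcp_pos: [0.3993, -0.1184, 0.1916]
tool_rot: [-3.141, 0.003, -0.09]
ft_force: [0.7, 0.0, 0.1]
finger_gap: 0.807
finger_force: 0.0
t 8.88 tcp [ 0.3993 -0.1184  0.1916] rot [-3.141e+00  3.000e-03 -9.000e-02] F [0.7 0.  0.1] gap 0.807
[0.0338, 0.1877, 0.0131] [-0.0001, 0.0009, -0.0002] rows>=1.5 deg0.2
[0.0348, 0.1879, 0.3591] [-0.0001, 0.0009, -0.0002] rows>=2.8 deg0.2
[ 0.48  0.1  -0.31  2.13  0.04  0.92 -1.51]
```

```bash
python3 -m jog '[{"offset":[0.02,0.1,0],"delta_rot":[0,0,0]},{"offset":[0.034,0.188,0.01],"delta_rot":[0,0,0]},{"offset":[0.034,0.188,0.1],"delta_rot":[0,0,0]},{"offset":[0.034,0.188,0.2],"delta_rot":[0,0,0]},{"offset":[0.034,0.188,0.3],"delta_rot":[0,0,0]},{"offset":[0.034,0.188,0.355],"delta_rot":[0,0,0]},{"offset":[0.034,0.188,0.355],"delta_rot":[0,0,0]},{"offset":[0.034,0.188,0.355],"delta_rot":[0,0,0]}]'
python3 - <<'E'
from g import *
b=st2w(-.11,-.247)
plan((*b,.012,-5.1));print(w2st(state()['tcp_pos'][:2]))
E
```

```text
time: 9.88
tcp_pos: [0.4113, -0.2134, 0.0158]
tool_rot: [-3.142, -0.002, -0.087]
ft_force: [-0.4, 1.3, 0.2]
finger_gap: 0.799
finger_force: 0.0
t 9.88 tcp [ 0.4113 -0.2134  0.0158] rot [-3.142e+00 -2.000e-03 -8.700e-02] F [-0.4  1.3  0.2] gap 0.799
[0.1728, 0.0011, 0.0079] [-0.0, -0.0006, 0.0006] rows>=1.4 deg0.2
[-0.19642163 -0.24659971]
```

```bash
python3 -m jog '[{"offset":[0.016,0,0],"delta_rot":[0,0,0]},{"offset":[0.032,0,0],"delta_rot":[0,0,0]},{"offset":[0.048,0,0],"delta_rot":[0,0,0]},{"offset":[0.064,0,0],"delta_rot":[0,0,0]},{"offset":[0.08,0,0],"delta_rot":[0,0,0]},{"offset":[0.096,0,0],"delta_rot":[0,0,0]},{"offset":[0.112,0,0],"delta_rot":[0,0,0]},{"offset":[0.128,0,0],"delta_rot":[0,0,0]},{"offset":[0.144,0,0],"delta_rot":[0,0,0]},{"offset":[0.16,0,0],"delta_rot":[0,0,0]},{"offset":[0.16,0,0],"delta_rot":[0,0,0]}]'
python3 - <<'E'
from g import *
print(w2st(state()['tcp_pos'][:2]))
p,d=optics.grab_frame('top');P=cloud(d,optics.get_calibration('top'));z=P[...,2]
cv2.imwrite('pics/top2.png',p[120:300,40:420,::-1].repeat(2,0).repeat(2,1))
E
```

```text
time: 11.25
tcp_pos: [0.4877, -0.2211, 0.0144]
tool_rot: [-3.141, 0.004, -0.089]
ft_force: [-4.7, -0.5, 1.0]
finger_gap: 0.798
finger_force: 2.2
[-0.11965575 -0.24752636]
```

View pics/top2.png

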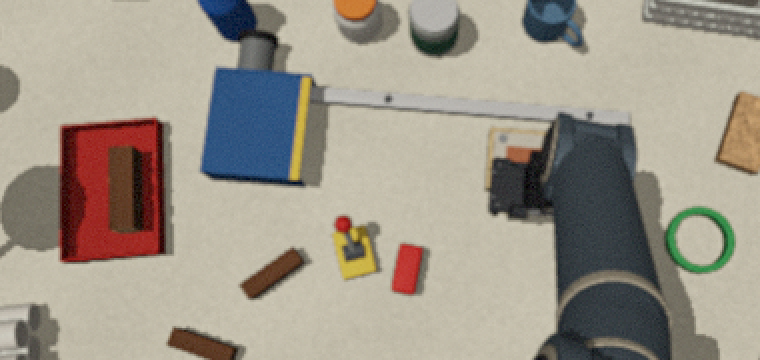

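The batten lies flat in the tray at (125,188). The mould is moving toward the fence under about 5 N of friction, so I continue gently.

```bash
for i in 1 2 3 ; do :; done; python3 -m jog '[{"offset":[0.008,0,0],"delta_rot":[0,0,0]},{"offset":[0.016,0,0],"delta_rot":[0,0,0]},{"offset":[0.024,0,0],"delta_rot":[0,0,0]},{"offset":[0.024,0,0],"delta_rot":[0,0,0]}]'; python3 -c "
from g import *
print(w2st(state()['tcp_pos'][:2]))"
```

```text
time: 11.8
tcp_pos: [0.5005, -0.2221, 0.0145]
tool_rot: [-3.141, 0.002, -0.089]
ft_force: [-3.5, -0.5, -1.3]
finger_gap: 0.8
finger_force: 1.8
[-0.10684746 -0.24733127]
```

```bash
python3 -m jog '[{"offset":[0.004,0,0],"delta_rot":[0,0,0]},{"offset":[0.008,0,0],"delta_rot":[0,0,0]},{"offset":[0.008,0,0],"delta_rot":[0,0,0]}]'; python3 -c "
from g import *
print(w2st(state()['tcp_pos'][:2]))"
```

```text
time: 12.18
tcp_pos: [0.5057, -0.2225, 0.0149]
tool_rot: [-3.141, -0.0, -0.089]
ft_force: [-3.7, 0.5, -2.6]
finger_gap: 0.8
finger_force: 1.6
[-0.10160517 -0.24731423]
```

```bash
python3 -m jog '[{"offset":[0.004,0,0],"delta_rot":[0,0,0]},{"offset":[0.006,0,0],"delta_rot":[0,0,0]},{"offset":[0.006,0,0],"delta_rot":[0,0,0]}]'; python3 -c "
from g import *
print(w2st(state()['tcp_pos'][:2]))"
```

```text
time: 12.55
tcp_pos: [0.5089, -0.2229, 0.0151]
tool_rot: [3.142, -0.001, -0.089]
ft_force: [-2.3, 0.9, -2.1]
finger_gap: 0.799
finger_force: 1.6
[-0.09841768 -0.24740993]
```

```bash
python3 -m jog '[{"offset":[0.003,0,0],"delta_rot":[0,0,0]},{"offset":[0.004,0,0],"delta_rot":[0,0,0]},{"offset":[0.004,0,0],"delta_rot":[0,0,0]}]'; python3 -c "
from g import *
print(w2st(state()['tcp_pos'][:2]))"
```

```text
time: 12.92
tcp_pos: [0.5104, -0.2231, 0.0151]
tool_rot: [3.142, 0.0, -0.089]
ft_force: [-4.3, -0.0, -0.8]
finger_gap: 0.8
finger_force: 2.2
[-0.09686351 -0.24746738]
```

```bash
python3 -m jog '[{"offset":[0.004,0,0],"delta_rot":[0,0,0]},{"offset":[0.006,0,0],"delta_rot":[0,0,0]},{"offset":[0.006,0,0],"delta_rot":[0,0,0]}]'; python3 -c "
from g import *
print(w2st(state()['tcp_pos'][:2]))"
```

```text
time: 13.3
tcp_pos: [0.5107, -0.2231, 0.0151]
tool_rot: [-3.141, 0.006, -0.089]
ft_force: [-10.3, 2.5, 6.2]
finger_gap: 0.8
finger_force: 5.2
[-0.09662356 -0.24743342]
```

```bash
python3 -m jog '[{"offset":[0.004,0,0],"delta_rot":[0,0,0]},{"offset":[0.004,0,0],"delta_rot":[0,0,0]},{"offset":[0.004,0,0],"delta_rot":[0,0,0]}]'; python3 -c "
from g import *
print(w2st(state()['tcp_pos'][:2]))"
```

```text
time: 13.68
tcp_pos: [0.5106, -0.2231, 0.0151]
tool_rot: [-3.141, 0.01, -0.089]
ft_force: [-15.0, 2.7, 10.5]
finger_gap: 0.802
finger_force: 7.3
[-0.0966589  -0.24745373]
```

Fence contact: the force rises with no further motion. I back off, lift, and turn the tool to the mould's -y end.

```bash
python3 -m jog '[{"offset":[-0.04,0,0],"delta_rot":[0,0,0]},{"offset":[-0.06,0,0],"delta_rot":[0,0,0]},{"offset":[-0.06,0,-0.1],"delta_rot":[0,0,0]},{"offset":[-0.06,0,-0.2],"delta_rot":[0,0,0]},{"offset":[-0.06,0.05,-0.25],"delta_rot":[0,0,-0.05]},{"offset":[0,0.1,-0.25],"delta_rot":[0,0,-0.1]},{"offset":[0,0.1,-0.25],"delta_rot":[0,0,-0.1]}]' 0.5
python3 - <<'E'
from g import *
p,d=optics.grab_frame('top');P=cloud(d,optics.get_calibration('top'));z=P[...,2]
v,u=np.mgrid[:384,:512]
a=st2w(-.045,-.375)
plan((*a,.14,84.9),(*a,.015,84.9));print(state()['joints'].round(2))
E
```

```text
time: 14.55
tcp_pos: [0.5141, -0.2761, 0.1415]
tool_rot: [3.138, -0.006, 0.223]
ft_force: [-0.7, 0.6, -0.1]
finger_gap: 0.499
finger_force: 0.0
t 14.6 tcp [ 0.5126 -0.2743  0.1407] rot [ 3.14e+00 -3.00e-03  2.23e-01] F [-0.2  0.5  0.2] gap 0.499
[0.0387, 0.1738, 0.0017] [0.001, -0.0006, -0.4006] rows>=1.4 deg72.1
[0.038, 0.1734, 0.2517] [0.001, -0.0006, -0.4006] rows>=2.0 deg72.1
[ 0.62  0.41 -0.26  1.84  0.13  0.9  -1.05]
```

```bash
python3 -m jog '[{"offset":[0.01,0.05,0],"delta_rot":[0,0,-0.06]},{"offset":[0.02,0.1,0],"delta_rot":[0,0,-0.12]},{"offset":[0.03,0.15,0],"delta_rot":[0,0,-0.18]},{"offset":[0.038,0.174,0],"delta_rot":[0,0,-0.24]},{"offset":[0.038,0.174,0],"delta_rot":[0,0,-0.3]},{"offset":[0.038,0.174,0],"delta_rot":[0,0,-0.36]},{"offset":[0.038,0.174,0],"delta_rot":[0,0,-0.4]},{"offset":[0.038,0.174,0],"delta_rot":[0,0,-0.4]},{"offset":[0.038,0.174,0],"delta_rot":[0,0,-0.4]}]'
python3 - <<'E'
from g import *
p,d=optics.grab_frame('wrist');c=optics.get_calibration('wrist');cv2.imwrite('pics/w2.png',p[:,:,::-1]);P=cloud(d,c);z=P[...,2]
m=(d>0)&(z>.032)&(z<.052)&(P[...,1]>-.36)&(P[...,1]<-.05)&(P[...,0]<.7)&(P[...,0]>.45)
print(rect(P,m));print('rear/front st',[w2st(x) for x in (P[m][P[m][:,1].argmin()][:2],P[m][P[m][:,1].argmax()][:2])])
a=st2w(-.045,-.375)
plan((*a,.015,84.9));print(state()['joints'].round(2))
E
```

```text
time: 15.72
tcp_pos: [0.5491, -0.3533, 0.1401]
tool_rot: [3.141, 0.0, 1.48]
ft_force: [0.0, -0.8, -0.3]
finger_gap: 0.5
finger_force: 0.0
{'c': (563.9, -255.4), 'l': 112.0, 'w': 90.6, 'ang': 84.84, 'n': 15910, 'z': array([38.5, 41.1, 42.5])}
rear/front st [array([ 0.00174559, -0.33083327]), array([-0.0841622 , -0.21890551])]
t 15.78 tcp [ 0.5491 -0.3534  0.1401] rot [3.141 0.    1.481] F [-0.5  0.2  0. ] gap 0.5
[-0.0022, 0.0035, 0.2502] [0.0001, 0.0, -0.0004] rows>=2.0 deg0.1
[ 0.87  0.57 -0.53  1.65  0.32  1.01  0.15]
```

View pics/w2.png

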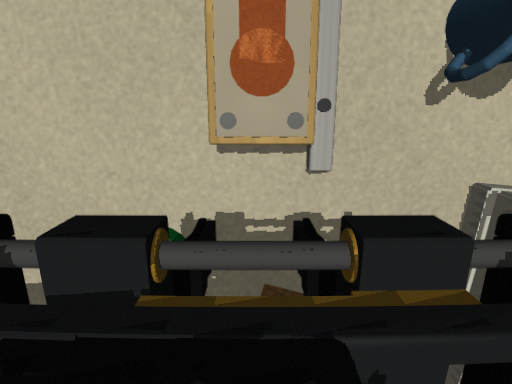

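The wrist view shows the mould flush on the fence: its rear edge at row 142, the fence at column 325, and a measured angle of 84.84° against 84.9° for the fence. I lower the tool and begin the push.

```bash
python3 -m jog '[{"offset":[0,0.003,0.1],"delta_rot":[0,0,0]},{"offset":[0,0.003,0.2],"delta_rot":[0,0,0]},{"offset":[0,0.003,0.25],"delta_rot":[0,0,0]},{"offset":[0,0.003,0.25],"delta_rot":[0,0,0]},{"offset":[0.024,0.003,0.25],"delta_rot":[0,0,0]},{"offset":[0.048,0.003,0.25],"delta_rot":[0,0,0]},{"offset":[0.06,0.003,0.25],"delta_rot":[0,0,0]},{"offset":[0.07,0.003,0.25],"delta_rot":[0,0,0]},{"offset":[0.085,0.003,0.25],"delta_rot":[0,0,0]},{"offset":[0.1,0.003,0.25],"delta_rot":[0,0,0]}]'; python3 -c "
from g import *
print(w2st(state()['tcp_pos'][:2]))"
```

```text
time: 17.02
tcp_pos: [0.5551, -0.3087, 0.0165]
tool_rot: [3.139, 0.006, 1.479]
ft_force: [-0.7, -7.0, 2.6]
finger_gap: 0.499
finger_force: 3.4
[-0.04475654 -0.3287694 ]
```

```bash
python3 -m jog '[{"offset":[0.02,0,0],"delta_rot":[0,0,0]},{"offset":[0.04,0,0],"delta_rot":[0,0,0]},{"offset":[0.06,0.001,0],"delta_rot":[0,0,0]},{"offset":[0.08,0.001,0],"delta_rot":[0,0,0]},{"offset":[0.1,0.002,0],"delta_rot":[0,0,0]},{"offset":[0.12,0.002,0],"delta_rot":[0,0,0]},{"offset":[0.14,0.002,0],"delta_rot":[0,0,0]},{"offset":[0.16,0.003,0],"delta_rot":[0,0,0]},{"offset":[0.18,0.003,0],"delta_rot":[0,0,0]},{"offset":[0.2,0.003,0],"delta_rot":[0,0,0]}]'; python3 -c "
from g import *
print(w2st(state()['tcp_pos'][:2]))"
```

```text
time: 18.27
tcp_pos: [0.5643, -0.2108, 0.0164]
tool_rot: [-3.141, 0.008, 1.479]
ft_force: [-3.3, -9.6, 7.3]
finger_gap: 0.501
finger_force: 5.1
[-0.04428482 -0.23049071]
```

```bash
cat > chk.py <<'E'
from g import *
p,d=optics.grab_frame('top');P=cloud(d,optics.get_calibration('top'));z=P[...,2]
t=w2st(state()['tcp_pos'][:2]);S=(P[...,:2]-O)@np.array([[np.cos(SY),-np.sin(SY)],[np.sin(SY),np.cos(SY)]])
m=(d>0)&(z>.034)&(z<.05)&(S[...,0]<.01)&(S[...,0]>-.11)&(S[...,1]<.108)&(S[...,1]>t[1]-.02)
X=S[m]*1000;print('tcp st',t.round(4),'n',m.sum(),'x',X[:,0].min().round(1),X[:,0].max().round(1),'y',X[:,1].min().round(1),X[:,1].max().round(1))
for lo in range(int(X[:,1].min()),int(X[:,1].max()),25):
    k=(X[:,1]>=lo)&(X[:,1]<lo+25)
    if k.sum()>20: print(lo,'x edges',np.percentile(X[k,0],[2,98]).round(1))
E
python3 chk.py; python3 -c "
from g import *
print(state()['ft_force'].round(1),state()['joints'].round(2))"
```

```text
tcp st [-0.0442 -0.2279] n 1668 x -89.6 1.8 y -201.0 -38.8
-201 x edges [-87.1  -1.7]
-176 x edges [-88.4  -0.6]
-151 x edges [-88.2  -1.5]
-126 x edges [-87.8  -1.2]
-101 x edges [-88.   -0.8]
-76 x edges [-87.8  -1.4]
-51 x edges [-87.4  -0.9]
[-2.7 -7.4  5.9] [ 0.62  0.64 -0.46  1.86  0.42  0.74 -0.17]
```

```bash
python3 -m jog '[{"offset":[0.02,0,0],"delta_rot":[0,0,0]},{"offset":[0.04,0,0],"delta_rot":[0,0,0]},{"offset":[0.06,0.0,0],"delta_rot":[0,0,0]},{"offset":[0.08,0.0,0],"delta_rot":[0,0,0]},{"offset":[0.1,0.001,0],"delta_rot":[0,0,0]},{"offset":[0.12,0.001,0],"delta_rot":[0,0,0]},{"offset":[0.14,0.001,0],"delta_rot":[0,0,0]},{"offset":[0.16,0.001,0],"delta_rot":[0,0,0]},{"offset":[0.18,0.001,0],"delta_rot":[0,0,0]},{"offset":[0.2,0.001,0],"delta_rot":[0,0,0]},{"offset":[0.22,0.001,0],"delta_rot":[0,0,0]},{"offset":[0.24,0.001,0],"delta_rot":[0,0,0]}]'; python3 chk.py
python3 -c "
from g import *
print(state()['ft_force'].round(1))
plan((*st2w(-.044,-.05),.015,84.9))"
```

```text
time: 19.82
tcp_pos: [0.5751, -0.0925, 0.0162]
tool_rot: [-3.139, 0.01, 1.478]
ft_force: [-4.2, -12.5, 10.3]
finger_gap: 0.503
finger_force: 6.4
tcp st [-0.044  -0.1089] n 1527 x -89.7 2.0 y -70.4 80.3
-70 x edges [-87.7  -1.4]
-45 x edges [-87.7  -1.5]
-20 x edges [-87.4  -1. ]
5 x edges [-87.4  -1.4]
30 x edges [-88.2  -1.7]
55 x edges [-87.5  -0.9]
[-2.6 -7.8  5.7]
t 19.88 tcp [ 0.5754 -0.0897  0.0162] rot [-3.14   0.008  1.48 ] F [-2.6 -7.8  5.7] gap 0.503
[0.1178, -0.0003, 0.0015] [-0.0005, 0.0024, -0.0007] rows>=0.9 deg0.5
```

```bash
python3 -m jog '[{"offset":[0.012,0,0],"delta_rot":[0,0,0]},{"offset":[0.024,0,0],"delta_rot":[0,0,0]},{"offset":[0.036,0,0],"delta_rot":[0,0,0]},{"offset":[0.048,0,0],"delta_rot":[0,0,0]},{"offset":[0.06,0,0],"delta_rot":[0,0,0]},{"offset":[0.072,0,0],"delta_rot":[0,0,0]},{"offset":[0.084,0,0],"delta_rot":[0,0,0]},{"offset":[0.096,0,0],"delta_rot":[0,0,0]},{"offset":[0.108,0,0],"delta_rot":[0,0,0]},{"offset":[0.108,0,0],"delta_rot":[0,0,0]}]'; python3 chk.py
```

```text
time: 21.12
tcp_pos: [0.5804, -0.0364, 0.0159]
tool_rot: [-3.14, 0.007, 1.479]
ft_force: [-2.2, -7.7, 5.8]
finger_gap: 0.5
finger_force: 4.3
tcp st [-0.0438 -0.0553] n 1163 x -89.1 1.5 y -10.4 107.9
-10 x edges [-88.2 -11.6]
15 x edges [-87.6  -1. ]
40 x edges [-87.9  -1.3]
65 x edges [-88.4  -1.5]
90 x edges [-87.3  -0.7]
```

```bash
for k in 1; do python3 -m jog '[{"offset":[0.005,0,0],"delta_rot":[0,0,0]},{"offset":[0.01,0,0],"delta_rot":[0,0,0]},{"offset":[0.015,0,0],"delta_rot":[0,0,0]},{"offset":[0.02,0,0],"delta_rot":[0,0,0]},{"offset":[0.025,0,0],"delta_rot":[0,0,0]},{"offset":[0.03,0,0],"delta_rot":[0,0,0]},{"offset":[0.035,0,0],"delta_rot":[0,0,0]},{"offset":[0.035,0,0],"delta_rot":[0,0,0]}]'; done; python3 -c "
from g import *
print(w2st(state()['tcp_pos'][:2]))"
```

```text
time: 22.18
tcp_pos: [0.5819, -0.0194, 0.0158]
tool_rot: [-3.14, 0.008, 1.479]
ft_force: [-2.9, -9.8, 7.4]
finger_gap: 0.501
finger_force: 4.7
[-0.04375519 -0.03829014]
```

```bash
python3 -m jog '[{"offset":[0.005,0,0],"delta_rot":[0,0,0]},{"offset":[0.01,0,0],"delta_rot":[0,0,0]},{"offset":[0.015,0,0],"delta_rot":[0,0,0]},{"offset":[0.02,0,0],"delta_rot":[0,0,0]},{"offset":[0.02,0,0],"delta_rot":[0,0,0]}]'; python3 -c "
from g import *
print(w2st(state()['tcp_pos'][:2]))"
```

```text
time: 22.8
tcp_pos: [0.5828, -0.0095, 0.0158]
tool_rot: [-3.14, 0.008, 1.479]
ft_force: [-2.9, -9.0, 7.5]
finger_gap: 0.503
finger_force: 4.7
[-0.04372792 -0.02826779]
```

```bash
python3 -m jog '[{"offset":[0.005,0,0],"delta_rot":[0,0,0]},{"offset":[0.01,0,0],"delta_rot":[0,0,0]},{"offset":[0.015,0,0],"delta_rot":[0,0,0]},{"offset":[0.02,0,0],"delta_rot":[0,0,0]},{"offset":[0.02,0,0],"delta_rot":[0,0,0]}]'; python3 -c "
from g import *
print(w2st(state()['tcp_pos'][:2]))"
```

```text
time: 23.42
tcp_pos: [0.5838, 0.0005, 0.0157]
tool_rot: [-3.14, 0.008, 1.479]
ft_force: [-3.2, -8.8, 7.1]
finger_gap: 0.503
finger_force: 4.6
[-0.04368616 -0.01820749]
```

```bash
python3 -m jog '[{"offset":[0.005,0,0],"delta_rot":[0,0,0]},{"offset":[0.01,0,0],"delta_rot":[0,0,0]},{"offset":[0.015,0,0],"delta_rot":[0,0,0]},{"offset":[0.02,0,0],"delta_rot":[0,0,0]},{"offset":[0.02,0,0],"delta_rot":[0,0,0]}]'; python3 -c "
from g import *
print(w2st(state()['tcp_pos'][:2]))"
```

```text
time: 24.05
tcp_pos: [0.5847, 0.0105, 0.0157]
tool_rot: [-3.14, 0.008, 1.479]
ft_force: [-1.7, -7.9, 7.0]
finger_gap: 0.5
finger_force: 4.6
[-0.04366024 -0.0081681 ]
```

```bash
python3 -m jog '[{"offset":[0.005,0,0],"delta_rot":[0,0,0]},{"offset":[0.01,0,0],"delta_rot":[0,0,0]},{"offset":[0.015,0,0],"delta_rot":[0,0,0]},{"offset":[0.02,0,0],"delta_rot":[0,0,0]},{"offset":[0.02,0,0],"delta_rot":[0,0,0]}]'; python3 -c "
from g import *
print(w2st(state()['tcp_pos'][:2]))"
```

```text
time: 24.68
tcp_pos: [0.5856, 0.0205, 0.0157]
tool_rot: [-3.14, 0.008, 1.479]
ft_force: [-2.7, -9.5, 6.7]
finger_gap: 0.499
finger_force: 4.6
[-0.04362836  0.00185374]
```

```bash
python3 -m jog '[{"offset":[0.005,0,0],"delta_rot":[0,0,0]},{"offset":[0.01,0,0],"delta_rot":[0,0,0]},{"offset":[0.015,0,0],"delta_rot":[0,0,0]},{"offset":[0.02,0,0],"delta_rot":[0,0,0]},{"offset":[0.02,0,0],"delta_rot":[0,0,0]}]'; python3 -c "
from g import *
print(w2st(state()['tcp_pos'][:2]))"
```

```text
time: 25.3
tcp_pos: [0.5865, 0.0305, 0.0157]
tool_rot: [-3.14, 0.008, 1.479]
ft_force: [-2.6, -8.4, 6.5]
finger_gap: 0.501
finger_force: 4.5
[-0.04361567  0.01189394]
```

```bash
python3 -m jog '[{"offset":[0.005,0,0],"delta_rot":[0,0,0]},{"offset":[0.01,0,0],"delta_rot":[0,0,0]},{"offset":[0.015,0,0],"delta_rot":[0,0,0]},{"offset":[0.02,0,0],"delta_rot":[0,0,0]},{"offset":[0.02,0,0],"delta_rot":[0,0,0]}]'; python3 -c "
from g import *
print(w2st(state()['tcp_pos'][:2]))"
```

```text
time: 25.92
tcp_pos: [0.5875, 0.0405, 0.0156]
tool_rot: [-3.14, 0.008, 1.479]
ft_force: [-3.5, -8.5, 7.0]
finger_gap: 0.502
finger_force: 4.5
[-0.04355814  0.0219347 ]
```

```bash
python3 -m jog '[{"offset":[0.004,0,0],"delta_rot":[0,0,0]},{"offset":[0.008,0,0],"delta_rot":[0,0,0]},{"offset":[0.012,0,0],"delta_rot":[0,0,0]},{"offset":[0.016,0,0],"delta_rot":[0,0,0]},{"offset":[0.016,0,0],"delta_rot":[0,0,0]}]'; python3 -c "
from g import *
print(w2st(state()['tcp_pos'][:2]))"
```

```text
time: 26.55
tcp_pos: [0.588, 0.0468, 0.0156]
tool_rot: [-3.139, 0.01, 1.478]
ft_force: [-3.3, -11.7, 8.0]
finger_gap: 0.499
finger_force: 5.9
[-0.04361931  0.02824486]
```

The resistance is rising, so this is probably the sprung plate. From here I use smaller steps.

```bash
python3 -m jog '[{"offset":[0.003,0,0],"delta_rot":[0,0,0]},{"offset":[0.006,0,0],"delta_rot":[0,0,0]},{"offset":[0.006,0,0],"delta_rot":[0,0,0]},{"offset":[0.006,0,0],"delta_rot":[0,0,0]}]'; python3 -c "
from g import *
print(w2st(state()['tcp_pos'][:2]))"
```

```text
time: 27.05
tcp_pos: [0.5881, 0.0481, 0.0156]
tool_rot: [-3.139, 0.012, 1.478]
ft_force: [-2.9, -14.8, 8.9]
finger_gap: 0.5
finger_force: 7.2
[-0.04360589  0.02950324]
```

```bash
python3 -m jog '[{"offset":[0.003,0,0],"delta_rot":[0,0,0]},{"offset":[0.006,0,0],"delta_rot":[0,0,0]},{"offset":[0.006,0,0],"delta_rot":[0,0,0]},{"offset":[0.006,0,0],"delta_rot":[0,0,0]}]'; python3 -c "
from g import *
print(w2st(state()['tcp_pos'][:2]))"
```

```text
time: 27.55
tcp_pos: [0.5881, 0.0481, 0.0156]
tool_rot: [-3.138, 0.017, 1.477]
ft_force: [-3.4, -18.1, 11.3]
finger_gap: 0.498
finger_force: 9.5
[-0.04363534  0.02957277]
```

Now solid: 18 N with no motion, at a depth inside the allowed range. I back off and lift, then check.

```bash
python3 -m jog '[{"offset":[-0.006,0,0],"delta_rot":[0,0,0]},{"offset":[-0.012,0,0],"delta_rot":[0,0,0]},{"offset":[-0.03,0,0],"delta_rot":[0,0,0]},{"offset":[-0.07,0,0],"delta_rot":[0,0,0]},{"offset":[-0.08,0,-0.08],"delta_rot":[0,0,0]},{"offset":[-0.08,0,-0.2],"delta_rot":[0,0,0]},{"offset":[-0.08,0,-0.3],"delta_rot":[0,0,0]},{"offset":[-0.2,0,-0.35],"delta_rot":[0,0,0]},{"offset":[-0.32,0,-0.35],"delta_rot":[0,0,0]},{"offset":[-0.4,0,-0.35],"delta_rot":[0,0,0]},{"offset":[-0.4,0,-0.35],"delta_rot":[0,0,0]}]'
python3 - <<'E'
from g import *
exec(open('chk.py').read().replace("t[1]-.02","-.03").split('\n',1)[1])
v,u=np.mgrid[:384,:512];hsv=cv2.cvtColor(p,cv2.COLOR_RGB2HSV)
rb=(u>195)&(u<230)&(v>220)&(v<248)&((hsv[...,0]<8)|(hsv[...,0]>172))&(hsv[...,1]>120)
print('ball',P[rb].mean(0),rb.sum());cv2.imwrite('pics/top3.png',p[120:300,40:420,::-1].repeat(2,0).repeat(2,1))
print(state()['tcp_pos'],state()['tool_rot'],state()['joints'].round(2),state()['ft_force'])
E
```

```text
time: 28.92
tcp_pos: [0.5704, -0.1452, 0.1895]
tool_rot: [-3.141, 0.002, 1.474]
ft_force: [0.3, 0.6, 0.2]
finger_gap: 0.501
finger_force: 0.0
tcp st [-0.0439 -0.1612] n 704 x -89.1 1.0 y 40.4 107.9
40 x edges [-87.5  -1.1]
65 x edges [-87.6  -0.6]
90 x edges [-87.3  -1.1]
ball [0.44410868 0.06900151 0.10651316] 47
[ 0.57087425 -0.14185209  0.1897122 ] [-3.14110524e+00  4.21023139e-05  1.47776414e+00] [ 0.58  0.41 -0.53  1.76  0.24  1.04 -0.13] [0.14363906 1.17627016 0.56757159]
```

View pics/top3.png

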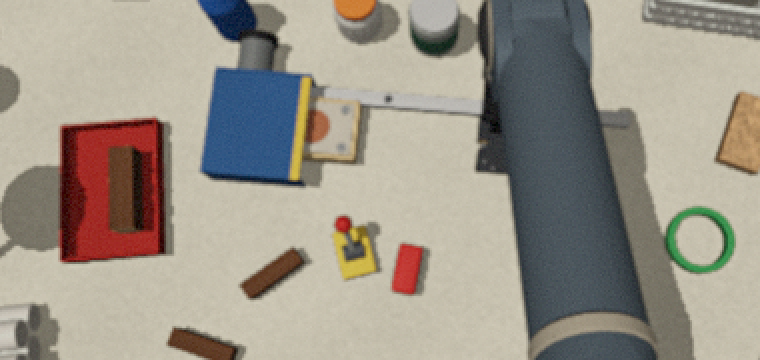

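The mould is home and flush, with its rear end at station y ≈ 40 mm (crop (360,130)). The lever is still off, with its ball at (343,223). The end of the throw is at a radius of about 0.40 m, so I tilt the tool 20° to reach it.

```bash
cat >> g.py <<'E'
def lev(s,z,tilt=20,yaw=14.5,n=''):
    st=state();R0=R.from_euler('xyz',st['tool_rot']);p=np.array([.413+.968*s,.0614+.25*s,z])
    Rt=R.from_euler('xyz',[np.pi,np.deg2rad(tilt),np.deg2rad(yaw)])
    print(n,s,'off',(R0.inv().apply(p-st['tcp_pos'])/.5).round(4).tolist(),'rot',((R0.inv()*Rt).as_rotvec()/np.pi).round(4).tolist())
E
python3 -c "
from g import *
lev(.078,.17);lev(.078,.08)"
```

```text
0.078 off [0.4283, -0.2054, 0.0395] rot [0.0679, -0.0967, 0.3857]
 0.078 off [0.4283, -0.2053, 0.2195] rot [0.0679, -0.0967, 0.3857]
```

```bash
python3 -m jog '[{"offset":[0.05,-0.02,0.02],"delta_rot":[0.008,-0.012,0.048]},{"offset":[0.1,-0.05,0.02],"delta_rot":[0.017,-0.024,0.096]},{"offset":[0.15,-0.08,0.02],"delta_rot":[0.025,-0.036,0.145]},{"offset":[0.2,-0.1,0.02],"delta_rot":[0.034,-0.048,0.193]},{"offset":[0.26,-0.13,0.02],"delta_rot":[0.042,-0.06,0.241]},{"offset":[0.32,-0.15,0.02],"delta_rot":[0.051,-0.072,0.289]},{"offset":[0.37,-0.18,0.02],"delta_rot":[0.06,-0.085,0.34]},{"offset":[0.428,-0.205,0.02],"delta_rot":[0.068,-0.097,0.386]},{"offset":[0.428,-0.205,0.02],"delta_rot":[0.068,-0.097,0.386]},{"offset":[0.428,-0.205,0.02],"delta_rot":[0.068,-0.097,0.386]},{"offset":[0.428,-0.205,0.02],"delta_rot":[0.068,-0.097,0.386]}]' 0
python3 - <<'E'
from g import *
p,d=optics.grab_frame('wrist');c=optics.get_calibration('wrist');cv2.imwrite('pics/w3.png',p[:,:,::-1]);P=cloud(d,c)
hsv=cv2.cvtColor(p,cv2.COLOR_RGB2HSV)
m=(d>0)&((hsv[...,0]<8)|(hsv[...,0]>172))&(hsv[...,1]>120)&(P[...,2]>.078)&(P[...,2]<.12)&(np.hypot(P[...,0]-.447,P[...,1]-.07)<.03)
print('ball pts',m.sum(),P[m].mean(0) if m.any() else '')
if m.sum()>20:
    from scipy.optimize import least_squares
    A=P[m];r=least_squares(lambda x:np.linalg.norm(A-x,axis=1)-.013,A.mean(0)-[0,0,.008],loss='soft_l1',f_scale=.002);print('sphere',r.x)
print(state()['joints'].round(2),state()['tcp_pos'],state()['tool_rot'])
lev(.078,.08)
E
```

```text
time: 30.35
tcp_pos: [0.4886, 0.0818, 0.1801]
tool_rot: [3.141, 0.349, 0.255]
ft_force: [0.6, 0.2, -0.0]
finger_gap: 0.004
finger_force: 0.0
ball pts 648 [0.45265491 0.07251775 0.1021625 ]
sphere [0.44702896 0.07065573 0.09494536]
[ 0.01  0.43 -0.34  1.76  0.12  1.32 -1.7 ] [0.4886366  0.08178231 0.1801377 ] [3.14065792 0.34912628 0.25496884]
 0.078 off [0.0679, 0.0015, 0.1884] rot [0.0005, 0.0, 0.0006]
```

View pics/w3.png

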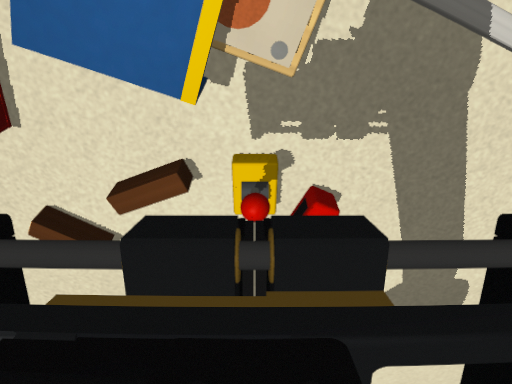

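The wrist view shows the ball at (255,207), centred on the finger line at column 254. Its fitted centre is z 95 at (447,71), which is consistent. I descend behind it and push toward on.

```bash
python3 -m jog '[{"offset":[0.02,0.001,0.06],"delta_rot":[0,0,0]},{"offset":[0.045,0.001,0.12],"delta_rot":[0,0,0]},{"offset":[0.068,0.001,0.188],"delta_rot":[0,0,0]},{"offset":[0.068,0.001,0.188],"delta_rot":[0,0,0]},{"offset":[0.068,0.001,0.188],"delta_rot":[0,0,0]}]'
python3 -c "
from g import *
lev(.078,.08);lev(.03,.08);lev(-.012,.08)"
```

```text
time: 31.02
tcp_pos: [0.4893, 0.082, 0.0811]
tool_rot: [3.141, 0.348, 0.255]
ft_force: [0.3, -0.1, 0.0]
finger_gap: 0.002
finger_force: 0.0
 0.078 off [-0.0011, 0.0018, 0.0028] rot [0.0004, -0.0004, 0.0007]
 0.03 off [-0.0914, 0.0015, 0.0355] rot [0.0004, -0.0004, 0.0007]
 -0.012 off [-0.1703, 0.0013, 0.0642] rot [0.0004, -0.0004, 0.0007]
```

```bash
python3 -m jog '[{"offset":[-0.017,0.001,0.0062],"delta_rot":[0,0,0]},{"offset":[-0.034,0.001,0.0124],"delta_rot":[0,0,0]},{"offset":[-0.051,0.001,0.0186],"delta_rot":[0,0,0]},{"offset":[-0.068,0.001,0.0248],"delta_rot":[0,0,0]},{"offset":[-0.085,0.001,0.031],"delta_rot":[0,0,0]},{"offset":[-0.102,0.001,0.0372],"delta_rot":[0,0,0]},{"offset":[-0.119,0.001,0.0434],"delta_rot":[0,0,0]},{"offset":[-0.136,0.001,0.0496],"delta_rot":[0,0,0]},{"offset":[-0.153,0.001,0.0558],"delta_rot":[0,0,0]},{"offset":[-0.17,0.001,0.062],"delta_rot":[0,0,0]},{"offset":[-0.17,0.001,0.062],"delta_rot":[0,0,0]}]'
python3 -c "
from g import *
lev(-.012,.08);lev(-.02,.08);print(state()['joints'].round(2))"
```

```text
time: 32.4
tcp_pos: [0.4002, 0.0584, 0.0802]
tool_rot: [3.141, 0.35, 0.256]
ft_force: [0.2, 0.5, 0.7]
finger_gap: 0.002
finger_force: 0.0
 -0.012 off [0.0022, 0.0006, -0.0005] rot [0.0006, 0.0004, 0.0008]
 -0.02 off [-0.0128, 0.0005, 0.005] rot [0.0006, 0.0004, 0.0008]
[ 0.03  0.44 -0.35  2.05  0.15  1.03 -1.73]
```

```bash
python3 -m jog '[{"offset":[-0.006,0,0.0022],"delta_rot":[0,0,0]},{"offset":[-0.012,0,0.0044],"delta_rot":[0,0,0]},{"offset":[-0.012,0,0.0044],"delta_rot":[0,0,0]}]'
python3 - <<'E'
from g import *
p,d=optics.grab_frame('scene');cv2.imwrite('pics/s4.png',cv2.resize(p[130:240,200:360,::-1],(800,550)))
E
```

```text
time: 32.78
tcp_pos: [0.3994, 0.0583, 0.0803]
tool_rot: [3.141, 0.339, 0.256]
ft_force: [7.5, 0.5, -1.7]
finger_gap: 0.002
finger_force: 4.0
```

View pics/s4.png

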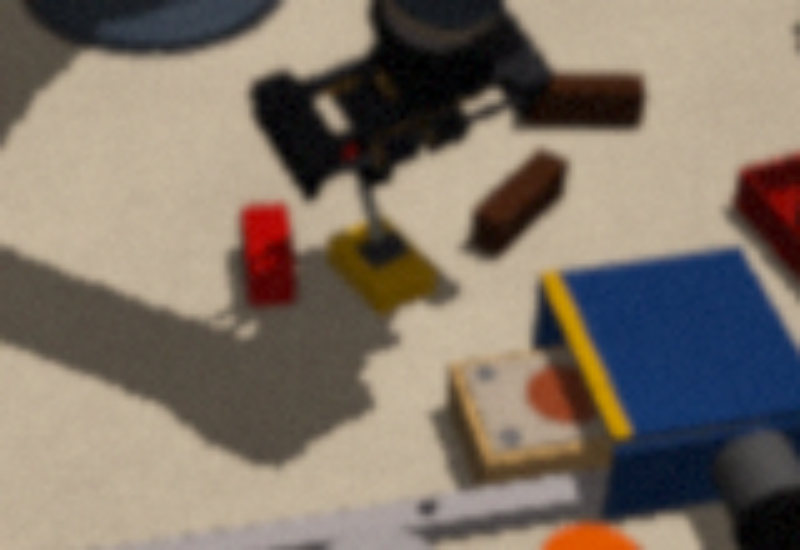

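The scene crop shows the lever at (370,205) leaning back toward the robot with the ball near (350,150). The force is now 7.5 N, so I press a little more to confirm the end stop.

```bash
python3 -m jog '[{"offset":[-0.006,0,0.0022],"delta_rot":[0,0,0]},{"offset":[-0.01,0,0.0036],"delta_rot":[0,0,0]},{"offset":[-0.01,0,0.0036],"delta_rot":[0,0,0]}]'
python3 -c "
from g import *
lev(.07,.08);lev(.1,.22)"
```

```text
time: 33.2
tcp_pos: [0.3992, 0.0583, 0.0805]
tool_rot: [-3.141, 0.328, 0.256]
ft_force: [15.2, 2.7, -4.3]
finger_gap: 0.008
finger_force: 7.8
 0.07 off [0.1595, 0.0015, -0.0531] rot [0.0003, -0.0069, 0.001]
 0.1 off [0.1263, 0.0017, -0.3376] rot [0.0003, -0.0069, 0.001]
```

The lever is on its hard stop: 15 N with no motion. I retreat and verify.

```bash
python3 -m jog '[{"offset":[0.04,0,-0.014],"delta_rot":[0,0,0]},{"offset":[0.09,0,-0.03],"delta_rot":[0,0,0]},{"offset":[0.12,0,-0.1],"delta_rot":[0,0,0]},{"offset":[0.12,0,-0.22],"delta_rot":[0,0,0]},{"offset":[0.12,0,-0.34],"delta_rot":[0,0,0]},{"offset":[0.12,0.12,-0.34],"delta_rot":[0,0,0]},{"offset":[0.12,0.24,-0.34],"delta_rot":[0,0,0]},{"offset":[0.12,0.36,-0.34],"delta_rot":[0,0,0]},{"offset":[0.12,0.48,-0.34],"delta_rot":[0,0,0]},{"offset":[0.12,0.48,-0.34],"delta_rot":[0,0,0]},{"offset":[0.12,0.48,-0.34],"delta_rot":[0,0,0]}]'
python3 - <<'E'
from g import *
exec(open('chk.py').read().replace("t[1]-.02","-.03").split('\n',1)[1])
v,u=np.mgrid[:384,:512];hsv=cv2.cvtColor(p,cv2.COLOR_RGB2HSV)
rb=(u>195)&(u<235)&(v>220)&(v<275)&((hsv[...,0]<8)|(hsv[...,0]>172))&(hsv[...,1]>120)&(z>.06)
print('ball',rb.sum(),P[rb].mean(0))
def box(u0,u1,v0,v1): return (u>=u0)&(u<=u1)&(v>=v0)&(v<=v1)&(d>0)
def show(n,b,zl,zh): 
    m=b&(z>zl)&(z<zh); print(n,rect(P,m) if m.sum()>10 else m.sum())
show('batA',box(85,116,175,250)&(hsv[...,2]<110),.042,.07)
show('tape',box(234,254,238,270),.03,.05);show('batB',box(157,196,240,274),.015,.06);show('jar',box(200,233,105,145),.08,.12);show('can',box(240,275,108,150),.09,.13)
cv2.imwrite('pics/top5.png',p[90:310,40:440,::-1].repeat(2,0).repeat(2,1)); print(state()['ft_force'],state()['tcp_pos'])
E
```

```text
time: 34.58
tcp_pos: [0.5607, -0.1464, 0.2189]
tool_rot: [-3.14, 0.351, 0.257]
ft_force: [0.7, 0.2, 0.7]
finger_gap: 0.003
finger_force: 0.0
tcp st [-0.0535 -0.1656] n 700 x -89.2 1.7 y 40.7 107.9
40 x edges [-86.4  -0.7]
65 x edges [-87.9  -1.9]
90 x edges [-86.7  -0.5]
ball 51 [0.37751254 0.05190397 0.10277871]
batA {'c': (504.5, 389.8), 'l': 117.7, 'w': 34.9, 'ang': 4.54, 'n': 480, 'z': array([45.2, 49. , 52.7])}
tape {'c': (389.0, -13.0), 'l': 69.3, 'w': 35.9, 'ang': -11.21, 'n': 313, 'z': array([35.2, 40. , 43.8])}
batB {'c': (384.8, 178.4), 'l': 90.8, 'w': 28.3, 'ang': -54.22, 'n': 346, 'z': array([22.6, 34.4, 38.6])}
jar {'c': (767.3, 61.3), 'l': 60.2, 'w': 59.6, 'ang': 40.96, 'n': 372, 'z': array([ 91.2,  99.7, 103.5])}
can {'c': (744.2, -52.7), 'l': 69.6, 'w': 69.1, 'ang': -45.07, 'n': 502, 'z': array([ 97. , 109.4, 113.1])}
[ 0.10137154  1.0757617  -0.41052062] [ 0.56091681 -0.14543509  0.21907878]
```

View pics/top5.png

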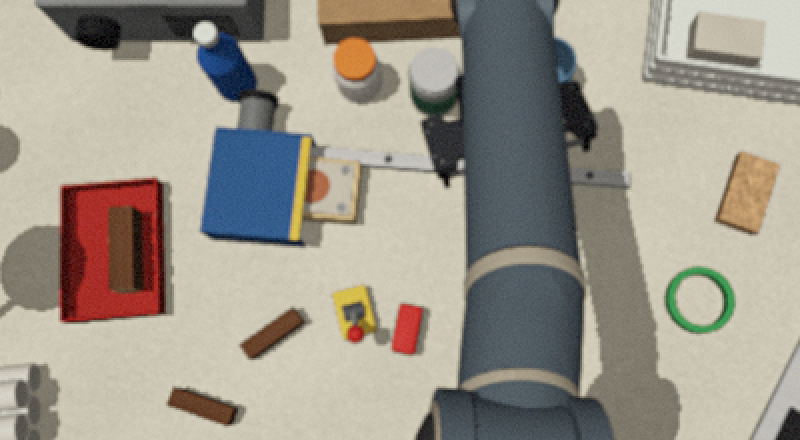

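The ball has swung over toward box +x, at crop (355,333). The batten lies flat in the tray, and everything else is unmoved. I check the lever angle once more numerically.

Run:
```python
from g import *
from scipy.optimize import least_squares
def ball(p,d,c,c0,tag):
    P=cloud(d,c);hsv=cv2.cvtColor(p,cv2.COLOR_RGB2HSV);z=P[...,2]
    red=(d>0)&((hsv[...,0]<8)|(hsv[...,0]>172))&(hsv[...,1]>110)&(z>.075)&(z<.125)&(np.hypot(P[...,0]-c0[0],P[...,1]-c0[1])<.035)
    A=P[red]; 
    if len(A)<8: print(tag,len(A));return
    # centroid-based: centre = mean visible surface + (2/3) r along view ray
    v=A.mean(0)-c['position'];v/=np.linalg.norm(v);print(tag,len(A),'centre',((A.mean(0)+v*.0087)*1000).round(1))
    y=(d>0)&(hsv[...,0]>18)&(hsv[...,0]<35)&(hsv[...,1]>120)&(z>.019)&(z<.031)&(np.hypot(P[...,0]-.414,P[...,1]-.061)<.06)
    print('   box',rect(P,y))
for n in('top','scene'):
    c=optics.get_calibration(n)
    ball(np.load(f'pics/{n}0_p.npy'),np.load(f'pics/{n}0_d.npy'),c,(.447,.07),n+' before')
    p,d=optics.grab_frame(n);ball(p,d,c,(.378,.052),n+' after')
```

```text
top before 50 centre [445.1  70.3  98.5]
   box {'c': (414.0, 61.4), 'l': 67.5, 'w': 47.0, 'ang': 14.46, 'n': 271, 'z': array([21.3, 25.5, 28.9])}
top after 54 centre [378.5  52.5  93.5]
   box {'c': (414.8, 61.7), 'l': 67.2, 'w': 46.7, 'ang': 14.51, 'n': 237, 'z': array([21.3, 25.2, 29. ])}
scene before 41 centre [448.   71.6  98.5]
   box {'c': (419.2, 62.9), 'l': 74.1, 'w': 51.9, 'ang': 17.33, 'n': 163, 'z': array([21.3, 27.4, 29.8])}
scene after 38 centre [380.5  55.6  93.7]
   box {'c': (419.8, 63.1), 'l': 69.2, 'w': 49.8, 'ang': 15.25, 'n': 156, 'z': array([20.7, 26.8, 30.2])}
```

The lever now leans about 0.48–0.51 rad toward on, which agrees with the felt end stop. I hand in.

```bash
python3 -c "
from station import env
print(env.hand_in())"
```

```text
the job is handed in; nothing more can be done
None
```

The job is handed in at about 35 s on the robot's clock: the large batten lies flat in the red tray, the mould sits flush on the fence and home on the stop (18 N at most), the lever was then thrown to its on stop, and the tape measure, jar, can and nearest small batten re-measured within about 1 mm of where they began.

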